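Open the interlocked key drawer

TASK

The spare-key drawer, the top one of the small plastic drawer unit, is locked by two interlocked sliding catches on the unit's hood, and only one of them is free to move first: feel which, easing off a blocked catch instead of forcing it. Slide the free catch to the left until it bears firmly but gently on its end stop, then the other one likewise, and then pull the top drawer open by at least 5 cm. Leave the lower drawer shut and everything else on the cabinet top where it is, and let go.

Things in the scene. Friction and masses are not known exactly. Their poses are not given: they have to be found in the camera images.
- drawer_unit: White plastic drawer unit, fixed to the cabinet top: 200 mm deep (its x), 240 mm wide (its y), 140 mm high; on its top a blue hood 36 mm high (flat top at z = 176), from x = -75 to 70 and y = -95 to 95. Origin: centre of its underside. Its x axis points from its front (drawer fronts, at x = -100) to its back, y to its left as seen from the robot, z up.
- front_catch: Red upright tab, 26 mm (x) by 14 mm (y) by 31 mm high, of the front sliding catch. Origin: middle of the tab's foot, on the hood's top; axes as the drawer unit's. In the unit's frame it stands at x = -50, y = -20 to -16, z = 176 at the start, and slides only along +y (left). Friction 2 N, up to about 4 N in all from 13 to 25 mm along, where it works the interlock. It stays where it is left.
- front_catch_top (a point): Centre of the red tab's top face, 31 mm above its foot. The catch's end stop is hidden under the hood, 36 to 44 mm along from y = -20 (tab at y = 16 to 24; different each time and for each catch), and springy: about 4 N per mm. Press on it with at least 4 N beyond the friction for a moment; a push of 8 to 14 N in all is right.
- rear_catch: Yellow upright tab of the rear sliding catch, the same in every way as the red one but at x = +20 in the unit's frame, 70 mm behind it. Start y = -20 to -16, slides to +y.
- rear_catch_top (a point): Centre of the yellow tab's top face, 31 mm above its foot. End stop as for the red one, at its own place within 36 to 44 mm.
- hood_top (a point): Centre of the hood's flat top. The interlock under it blocks one catch, at random and unseen: that one meets a springy block (like the stops) about 5 mm along (tab at y = -15) and yields 10 mm or less more. It comes free once the other catch is 33 mm or more along. Over 22 N on a block or a stop, or from pulling the drawer while it is locked, damages the lock.
- top_drawer_handle (a point): Middle of the steel bar handle of the top drawer: bar along the unit's y, 110 mm long and 10 mm thick, its middle line 45 mm in front of the drawer's face and 22 mm below the unit's 140 mm top, the gap between them open from above; when shut at x = -145, y = 0, z = 118 in the unit's frame. The drawer slides towards the unit's -x by at most 75 mm with about 2 N of friction, and only once both catches are at least 33 mm along; it stays where it is left.
- lower_drawer_handle (a point): Middle of the like handle of the lower drawer, which is not locked, at x = -145, y = 0, z = 51 in the unit's frame when shut. To be left shut.
- key_stand: Steel key hook stand, 110 mm round foot, 140 mm wide bar at 205 mm height, keys hung on it. Origin: centre of its underside. Loose, to be left alone.
- vase: Blue ceramic vase, 96 mm across, 165 mm high. Origin: centre of its underside. Loose, to be left alone.
- paperweight: Green glass paperweight, 76 mm across, 42 mm high. Origin: centre of its underside. Loose, to be left alone.
- shoehorn: Grey shoehorn with a rubber tip, lying flat, 250 mm long, up to 14 mm high. Origin: on its underside near the middle, x along it. Loose, to be left alone.
- bowl: White ceramic bowl, 110 mm across, 45 mm high. Origin: centre of its underside. Loose, to be left alone.
- glasses_case: Black glasses case, 160 by 60 by 40 mm, x along it. Origin: centre of its underside. Loose, to be left alone.

How it is judged:
By the outcome, as a careful person would: the job done as asked, in the order asked, and still so for the second after the job is handed in, with the robot touching nothing.
It also fails if it takes over 64 s, if anything falls off the work surface, if the arm or the gripper's body presses on something with over 40 N, if the wrist force passes 120 N, or if a joint passes its speed limit or range.

ROBOT

A 6-joint arm with a two-finger parallel gripper is mounted at the origin on the work surface. World frame = base frame: x ahead of the robot, y to its left, z up, the work surface at z = 0. Lengths are in mm, angles in rad, forces in N, time in s.
With the tool pointing down it reaches from about 350 to 975 mm from the base axis. Payload 7.1 kg.
Tool frame: the origin (TCP) lies on the centre line of the jaws, within the pads' length; the fingertips stand 8 mm ahead of it and the grasp point (between the pads) lies 11 mm behind it; z points along the fingers, x is the direction in which the jaws open and shut, and the axes are right-handed (so a half turn about z gives the same grasp; the last joint's range is limited). The gripper opens to 88 mm and grips with 3 to 60 N. Pads are 20 mm wide; open, the fingers measure 115 mm over their backs; the gripper's body (75 mm by 178 mm) begins 61 mm behind the grasp point.
Start: joints at [1.083, 0.423, 1.63, -0, 1.089, -0.019], TCP at [282.352, 557.568, 230.675] pointing down, gripper open.
Joint ranges: [-3, 3], [-0.9, 2.11], [0.09, 2.58], [-1.31, 4.45], [0.11, 2.69], [-2.54, 2.54]. Speed limits (rad/s): [2.39, 2.39, 3.01, 3.14, 3.14, 3.14].

INTERFACE

Orientations are given as a rotation vector (axis times angle).
In Python, from workcell import ctrl gives the robot as it stands.
- The arm moves only by the shell command python3 -m handwheel 'ROWS'. ROWS is JSON, a list of rows, each a list of 3 entries, a list of its own where there are three numbers: the turn, a rotation vector about the tool's x, y, z in rad, then the shift along the tool's x, y, z in mm, then the opening, from 0 (shut) to 1 (fully open). In form: [[[ax, ay, az], [tx, ty, tz], jaw], ...]. A call has exactly 10 rows; each row shifts and turns the pose as measured when the row begins, along the tool's axes as they then stand; what a row does not reach is not made up. A row lasts 1/12 s, in which the tool goes at most 41.7 mm and 7.16 degrees, less where a joint would pass 70% of its speed; a pose out of reach is approached as far as the arm can. A call with a gripper value outside its range is refused whole. The fingers move at their own pace and stop on an object; the grip force is fixed at half the most. Time passes only in rows, so rows that do not move let the fingers close, or fill a call up. It gives the time, the measured TCP pose, the force and the opening at its end, in the units of the state.
- ctrl.get_obs(): the state, without advancing time (a new reading comes with each control period).
- ctrl.get_image(name): name is "scene" or "side" or "wrist"; returns a dict with "pixels" (420x560x3 uint8, red, green, blue), "camera_matrix" (3x3 intrinsics, pixels), "dist" ([k1, k2, p1, p2, k3] as OpenCV has them; the pictures are not rectified), "rvec" (rotation vector, rad) and "tvec" (3), from world to camera coordinates, as OpenCV has them. Camera axes: x right, y down, z forward; pixel columns grow to the right and rows downward; lengths in mm; the calibration is good to about 2 mm. A picture is of the moment at which its call begins. There is no depth.
- ctrl.close_job(): hands the job in, once; it reports no verdict.
Trained networks look in a picture, given as the dict that the camera call returned (one of the last four; its "shot" number tells which), for a name from the list of things; names that differ only in an ending like _2 or _b are one class to them, and where a whole thing is asked for, a point or a joint stands for the part that bears it (a point fixed in the world has none). Each returns a list of dicts, best first, with "score" (0 to 1); they miss things now and then, are a little off and sometimes report something else, mostly with a low value. They report only what shows in the picture. A call takes as long as a camera call.
- ctrl.look_for(picture, query): "position" ([x, y, z] in mm, in the coordinates of the camera as it stood for that picture, good to about 4 mm: the middle of the surface that is visible of it).
- ctrl.spot_point(picture, query): "position" ([x, y, z] in mm, in the coordinates of the camera as it stood for that picture, good to about 4 mm: a listed point, or the origin of a listed thing).
The state is a dict: "t": time; "qpos": joint angles; "qvel": joint speeds; "joint_torque": joint torques, N m; "ee_pos": TCP position; "orientation": TCP orientation; "ft_force": force on the tool from outside, world axes, zero at the start; "moment": the same for the moment, N m; "width": finger opening in mm.
Only numpy, scipy, OpenCV 4.12 (cv2) and the standard library are available. Lean on these libraries where they do the work, as an engineer would, in place of code of your own. Each camera call takes 0.05 s, during which the arm holds its last target.

## Working session

There is one attempt and no reset: what is moved stays moved. The work goes in short steps, Python scripts to look and compute and a shell command to move; the robot and the scene stay as the last step left them, time stands still between calls to the robot, and variables do not carry over. Pictures are saved under pics/ and viewed, and the job is handed in when it is done.

```bash
mkdir -p pics; ls
cat > h.py <<'E'
import numpy as np, cv2
from workcell import ctrl
def w(im,p):
    R,_=cv2.Rodrigues(np.array(im["rvec"],float)); return R.T@(np.array(p,float)-np.array(im["tvec"],float).ravel())
def save(im,n): cv2.imwrite(f"pics/{n}.png",cv2.cvtColor(im["pixels"],cv2.COLOR_RGB2BGR))
E
python3 - <<'E'
from h import *
o=ctrl.get_obs(); print({k:np.round(v,3) for k,v in o.items()})
for c in ["scene","side"]:
    im=ctrl.get_image(c); save(im,c+"0")
    for q in ["drawer_unit","front_catch_top","rear_catch_top","hood_top","top_drawer_handle","lower_drawer_handle","key_stand","vase","paperweight","shoehorn","bowl","glasses_case"]:
        r=ctrl.spot_point(im,q)
        print(c,q,[(np.round(w(im,d["position"])).tolist(),round(d["score"],2)) for d in r[:2]])
E
```

```text
pics
{'t': np.float64(0.0), 'qpos': array([ 1.083,  0.424,  1.631, -0.   ,  1.089, -0.019]), 'qvel': array([ 0.   ,  0.   ,  0.001, -0.001, -0.001, -0.002]), 'joint_torque': array([-3.0000e-03, -5.4465e+01, -2.7366e+01,  6.4000e-02,  2.3000e-02,
       -0.0000e+00]), 'ee_pos': array([282.124, 557.106, 229.896]), 'orientation': array([ 2.676e+00,  1.644e+00, -2.000e-03]), 'ft_force': array([-0.696, -0.253,  0.275]), 'moment': array([-0.06 ,  0.01 , -0.008]), 'width': np.float64(87.653)}
scene drawer_unit [([648.0, 117.0, 0.0], 0.89), ([508.0, 104.0, 120.0], 0.38)]
scene front_catch_top [([605.0, 93.0, 176.0], 0.57)]
scene rear_catch_top []
scene hood_top [([649.0, 119.0, 176.0], 0.94)]
scene top_drawer_handle [([508.0, 98.0, 121.0], 0.6)]
scene lower_drawer_handle []
scene key_stand []
scene vase [([503.0, -397.0, 2.0], 0.56)]
scene paperweight [([482.0, -177.0, 2.0], 0.83)]
scene shoehorn [([401.0, -322.0, 1.0], 0.63)]
scene bowl [([564.0, 454.0, 2.0], 0.59)]
scene glasses_case [([368.0, 460.0, -2.0], 0.9), ([483.0, -175.0, 2.0], 0.29)]
side drawer_unit [([648.0, 116.0, -2.0], 0.58)]
side front_catch_top [([505.0, 102.0, 121.0], 0.63), ([604.0, 92.0, 202.0], 0.59)]
side rear_catch_top [([676.0, 107.0, 209.0], 0.43)]
side hood_top [([644.0, 120.0, 177.0], 0.97), ([603.0, 94.0, 173.0], 0.61)]
side top_drawer_handle [([504.0, 101.0, 120.0], 0.76)]
side lower_drawer_handle [([510.0, 104.0, 53.0], 0.78), ([686.0, -357.0, -3.0], 0.37)]
side key_stand [([688.0, -358.0, -3.0], 0.63)]
side vase [([504.0, -392.0, -5.0], 0.57)]
side paperweight [([505.0, -393.0, -3.0], 0.15)]
side shoehorn [([395.0, -319.0, -2.0], 0.74), ([671.0, 107.0, 174.0], 0.37)]
side bowl [([565.0, 451.0, -2.0], 0.94)]
side glasses_case [([367.0, 457.0, 1.0], 0.71)]
```

View pics/scene0.png

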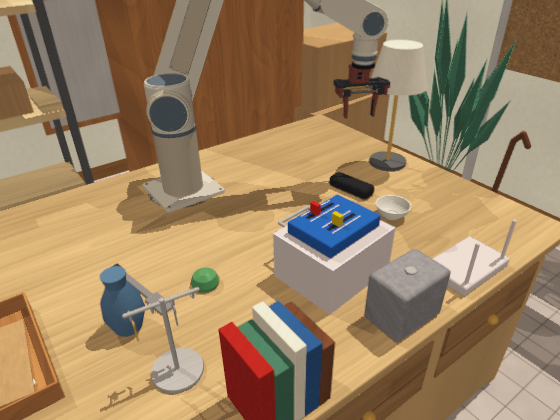

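View pics/side0.png

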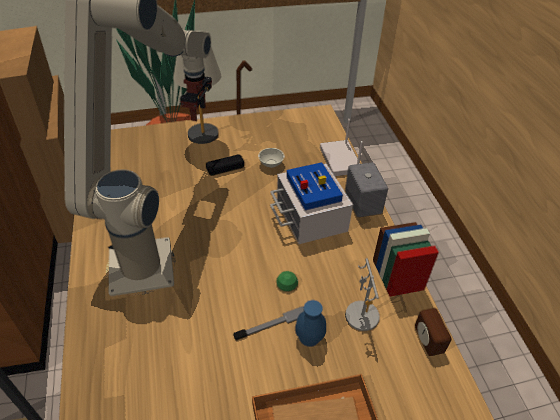

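The scene picture shows the unit with the red tab near (315,209) and the yellow one near (338,219). In the side picture they are at (304,184) and (322,181). Next I'll refine the unit's yaw by fitting the hood outline and the tab colours.

```bash
cat > fit.py <<'E'
from h import *
from scipy.optimize import minimize, least_squares
def proj(im,P): 
    return cv2.projectPoints(np.array(P,float).reshape(-1,3),np.array(im["rvec"],float),np.array(im["tvec"],float),np.array(im["camera_matrix"],float),np.array(im["dist"],float))[0].reshape(-1,2)
def U(p,L):
    x,y,a=p; c,s=np.cos(a),np.sin(a); L=np.array(L,float).reshape(-1,3)
    return np.c_[x+c*L[:,0]-s*L[:,1], y+s*L[:,0]+c*L[:,1], L[:,2]]
def masks(im):
    hsv=cv2.cvtColor(im["pixels"],cv2.COLOR_RGB2HSV); h,s,v=[hsv[...,i].astype(int) for i in range(3)]
    roi=np.zeros(h.shape,bool); c=proj(im,[[648,117,160]])[0].astype(int)
    roi[max(0,c[1]-55):c[1]+55,max(0,c[0]-65):c[0]+65]=1
    return ((h>100)&(h<125)&(s>150)&(v>60)&roi), (((h<8)|(h>172))&(s>170)&(v>80)&roi), ((h>20)&(h<35)&(s>170)&(v>110)&roi)
def tabbox(x,y): return [[x+a*13,y+b*7,176+z] for a in(-1,1) for b in(-1,1) for z in(0,31)]
def hullmask(im,P,shape,up=4):
    m=np.zeros((shape[0]*up,shape[1]*up),np.uint8)
    cv2.fillConvexPoly(m,cv2.convexHull(np.round(((proj(im,P)+.5)*up-.5)).astype(np.int32)),1)
    return cv2.resize(m.astype(np.float32),(shape[1],shape[0]),interpolation=cv2.INTER_AREA)
hood=[[x,y,z] for x in(-75,70) for y in(-95,95) for z in(140,176)]
E
python3 - <<'E'
from fit import *
ims=[ctrl.get_image(c) for c in("scene","side")]
M=[masks(i) for i in ims]; print([[int(m.sum()) for m in k] for k in M])
def cost(q,which=(0,1)):
    x,y,a,yr,yy=q; t=0
    for k in which:
        im=ims[k]
        H=hullmask(im,U(q[:3],hood),(420,560)); r=hullmask(im,U(q[:3],tabbox(-50,yr)),(420,560)); g=hullmask(im,U(q[:3],tabbox(20,yy)),(420,560))
        A=np.maximum(np.maximum(H,r),g); B=cv2.morphologyEx((M[k][0]|M[k][1]|M[k][2]).astype(np.uint8),cv2.MORPH_CLOSE,np.ones((5,5)))
        t+=np.abs(A-B).sum()+np.abs(r-M[k][1]).sum()+np.abs(g-M[k][2]).sum()
    return t
for wh in((0,1),(0,),(1,)):
    best=min((minimize(cost,[648,117,a,-18,-18],args=(wh,),method="Nelder-Mead",options=dict(initial_simplex=np.array([[648,117,a,-18,-18]]*6)+np.vstack([np.zeros(5),np.diag([6,6,.08,6,6])]),maxiter=400)) for a in(0.05,.15,.25)),key=lambda r:r.fun)
    print(wh,np.round(best.x,3),best.fun)
    if wh==(0,1): q=best.x
for k,im in enumerate(ims):
    v=im["pixels"].copy()
    for L in (hood,tabbox(-50,q[3]),tabbox(20,q[4])):
        cv2.polylines(v,[cv2.convexHull(np.round(proj(im,U(q[:3],L))).astype(np.int32))],True,(0,255,0),1)
    for p in proj(im,U(q[:3],[[-145,-55,118],[-145,55,118],[-145,-55,51],[-145,55,51]])): cv2.circle(v,tuple(np.round(p).astype(int).tolist()),1,(255,0,255),-1)
    c=proj(im,[[620,117,140]])[0].astype(int); v=v[c[1]-70:c[1]+70,c[0]-80:c[0]+80]
    cv2.imwrite(f"pics/fit{k}.png",cv2.cvtColor(cv2.resize(v,None,fx=4,fy=4,interpolation=cv2.INTER_NEAREST),cv2.COLOR_RGB2BGR))
p=q[:3]
for n,L in dict(red=[-50,q[3],207],yel=[20,q[4],207],handle=[-145,0,118]).items(): print(n,U(p,L).round(1))
E
```

```text
[[2660, 119, 120], [1293, 40, 16]]
(0, 1) [ 6.45995e+02  1.21643e+02  1.28000e-01 -2.14340e+01 -1.47020e+01] 766.25
(0,) [ 6.46197e+02  1.23200e+02  1.59000e-01 -1.97870e+01 -1.74000e+01] 411.625
(1,) [ 6.5080e+02  1.2118e+02  7.8000e-02 -2.2712e+01 -1.6053e+01] 320.25
red [[599.1  94.  207. ]]
yel [[667.7 109.6 207. ]]
handle [[502.2 103.1 118. ]]
```

View pics/fit0.png

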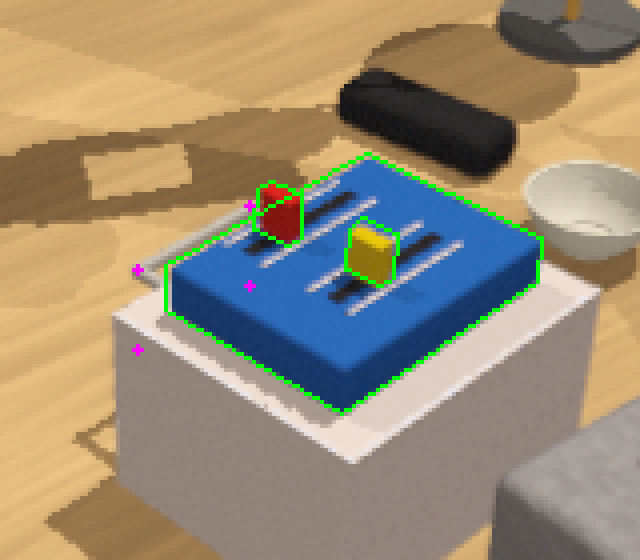

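View pics/fit1.png

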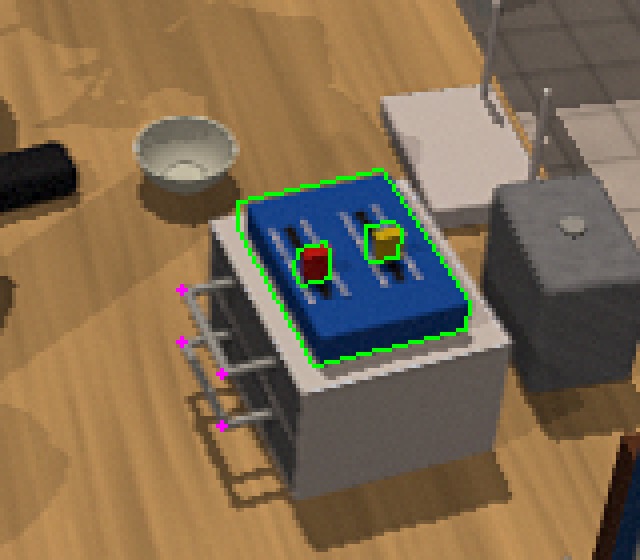

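The fit agrees with the picture to a few mm. Yaw is about 0.13, red is near (600,94) and yellow near (670,108). Now I'll raise the tool and turn it so that its x lies along the unit's y, with the jaws shut.

```bash
cat >> h.py <<'E'
from scipy.spatial.transform import Rotation as Ro
def to(target,yaw=None):
    o=ctrl.get_obs(); R=Ro.from_rotvec(o["orientation"]); d=R.inv().apply(np.array(target)-o["ee_pos"])
    m=R.as_matrix(); print("pos",o["ee_pos"].round(1),"toolshift",d.round(1),"F",o["ft_force"].round(1),"t",round(float(o["t"]),2),"toolx yaw",round(float(np.arctan2(m[1,0],m[0,0])),3),"tilt z",m[:,2].round(3))
    if yaw is not None:
        c,s=np.cos(yaw),np.sin(yaw); T=np.array([[c,s,0],[s,-c,0],[0,0,-1]]).T
        T=np.column_stack([[c,s,0],[s,-c,0],[0,0,-1]]); print("turn",Ro.from_matrix(m.T@T).as_rotvec().round(3))
E
python3 -m handwheel '[[[0,0,-0.12],[0,0,-10],0],[[0,0,-0.12],[0,0,-10],0],[[0,0,-0.12],[0,0,-10],0],[[0,0,-0.12],[0,0,-10],0],[[0,0,-0.12],[0,0,-10],0],[[0,0,0],[0,0,0],0],[[0,0,0],[0,0,0],0],[[0,0,0],[0,0,0],0],[[0,0,0],[0,0,0],0],[[0,0,0],[0,0,0],0]]'
python3 -c "
from h import *
to([600,55,300],1.70)"
```

```text
t: 2.23
ee_pos: [281.7, 556.5, 280.1]
orientation: [2.054, 2.376, -0.006]
ft_force: [-0.5, 0.5, 0.3]
width: 24.6
pos [281.7 556.5 280.1] toolshift [-542.3  242.4  -18.8] F [-0.5  0.5  0.3] t 2.23 toolx yaw 1.716 tilt z [-0.002 -0.003 -1.   ]
turn [-0.002  0.003  0.016]
```

```bash
python3 -m handwheel '[[[0,0,0],[-38,16.5,-2],0],[[0,0,0],[-38,16.5,-2],0],[[0,0,0],[-38,16.5,-2],0],[[0,0,0],[-38,16.5,-2],0],[[0,0,0],[-38,16.5,-2],0],[[0,0,0],[-38,16.5,-2],0],[[0,0,0],[-38,16.5,-2],0],[[0,0,0],[-38,16.5,-2],0],[[0,0,0],[-38,16.5,-2],0],[[0,0,0],[-38,16.5,-2],0]]'
python3 -c "
from h import *
to([600,55,300],1.70)"
```

```text
t: 3.07
ee_pos: [495.9, 202.7, 294.9]
orientation: [-2.055, -2.373, 0.015]
ft_force: [0.5, 0.5, 0.1]
width: 0.0
pos [495.9 202.7 294.9] toolshift [-161.    81.9   -5. ] F [0.5 0.5 0.1] t 3.07 toolx yaw 1.714 tilt z [-0.008 -0.006 -1.   ]
turn [-0.009  0.005  0.014]
```

```bash
python3 -m handwheel '[[[0,0,0],[-34,17,0],0],[[0,0,0],[-34,17,0],0],[[0,0,0],[-34,17,0],0],[[0,0,0],[-34,17,0],0],[[0,0,0],[-25,14,0],0],[[0,0,0],[0,0,0],0],[[0,0,0],[0,0,0],0],[[0,0,0],[0,0,0],0],[[0,0,0],[0,0,0],0],[[0,0,0],[0,0,0],0]]'
python3 -c "
from h import *
to([600,55,300],1.70)
im=ctrl.get_image('wrist'); save(im,'w1')
for q in ['front_catch_top','rear_catch_top','hood_top','top_drawer_handle']:
    r=ctrl.spot_point(im,q); print(q,[(np.round(w(im,d['position'])).tolist(),round(d['score'],2)) for d in r[:2]])
"
```

```text
t: 3.9
ee_pos: [603.7, 39.9, 290.8]
orientation: [-2.076, -2.351, 0.022]
ft_force: [-0.5, 0.8, 0.4]
width: 0.2
pos [603.7  39.9 290.8] toolshift [15.4 -1.9 -9.3] F [-0.5  0.8  0.4] t 3.9 toolx yaw 1.695 tilt z [-0.013 -0.007 -1.   ]
turn [-0.014  0.005 -0.005]
front_catch_top [([602.0, 95.0, 212.0], 0.87)]
rear_catch_top []
hood_top []
top_drawer_handle [([504.0, 98.0, 118.0], 0.93)]
```

View pics/w1.png

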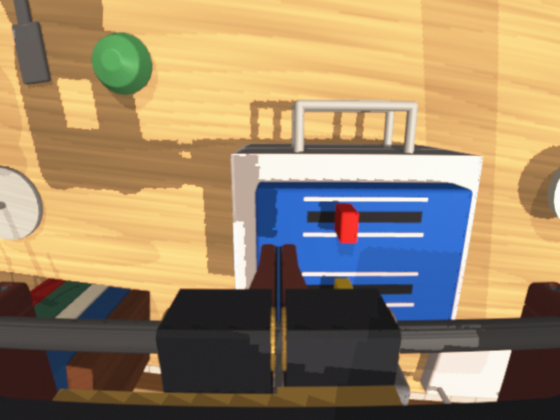

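The wrist picture shows the handle bar from (300,104) to (413,105), the hood's front edge at about (258,184)–(470,188) and the red tab's top at about (346,207). I'll work these out on the planes at their known heights.

```bash
cat >> h.py <<'E'
def onz(im,px,z):
    K=np.array(im["camera_matrix"],float); u=cv2.undistortPoints(np.array(px,float).reshape(-1,1,2),K,np.array(im["dist"],float)).reshape(-1,2)
    R,_=cv2.Rodrigues(np.array(im["rvec"],float)); C=-R.T@np.array(im["tvec"],float).ravel()
    d=np.c_[u,np.ones(len(u))]@R; return C+d*((z-C[2])/d[:,2])[:,None]
E
python3 - <<'E'
from h import *
im=ctrl.get_image('wrist')
a=onz(im,[[294,104],[418,105]],118); print("bar",a.round(1), np.arctan2(*(a[1]-a[0])[[1,0]])-np.pi/2, a.mean(0))
a=onz(im,[[258,184],[470,188]],176); print("hood",a.round(1),np.arctan2(*(a[1]-a[0])[[1,0]])-np.pi/2,a.mean(0))
v=im["pixels"][90:310,220:500]; cv2.imwrite("pics/w1c.png",cv2.cvtColor(cv2.resize(v,None,fx=2.7,fy=2.7,interpolation=cv2.INTER_NEAREST),cv2.COLOR_RGB2BGR))
E
```

```text
bar [[513.5  42.2 118. ]
 [498.5 162.  118. ]] 0.12461969909811499 [505.99626042 102.10757285 118.        ]
hood [[584.1  18.8 176. ]
 [564.5 199.8 176. ]] 0.10809276919884026 [574.28700145 109.29793639 176.        ]
```

View pics/w1c.png

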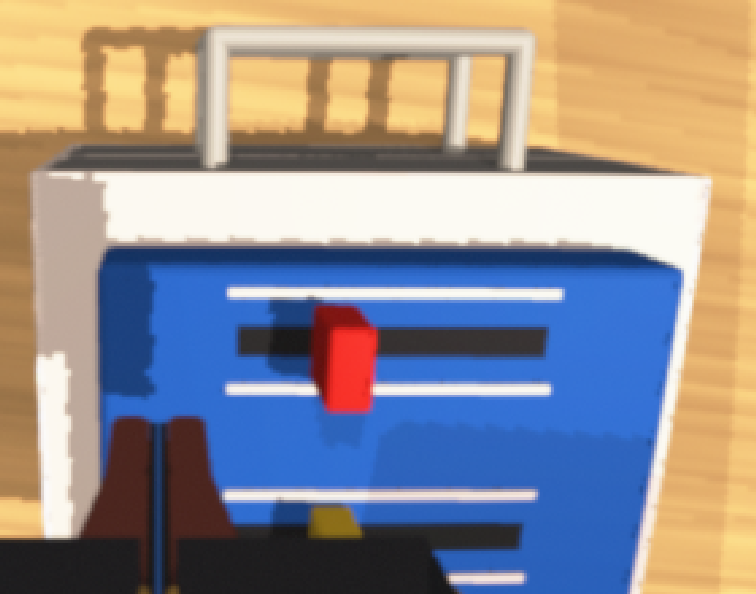

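Run:
```python
from h import *
im=ctrl.get_image('wrist')
f=lambda L:np.array(L)/2.7+[220,90]
def ln(n,L,z):
    a=onz(im,f(L),z); print(n,a.round(1)[:,:2].tolist(),"yaw",round(np.arctan2(*(a[1]-a[0])[[1,0]])-np.pi/2,3),"mid",a.mean(0).round(1),"len",np.linalg.norm(a[1]-a[0]).round(1))
ln("unit",[[33,170],[710,177]],140)
ln("hood",[[103,264],[684,270]],176)
ln("bar",[[207,40],[530,44]],120)
ln("slotF",[[228,294],[564,294]],176)
ln("slotR",[[222,495],[537,495]],176)
ln("red front",[[330,328],[376,328]],207)
ln("red rear",[[327,412],[372,412]],207)
ln("redmid",[[353,328],[350,412]],207)
```

```text
unit [[565.1, -10.0], [536.9, 226.3]] yaw 0.119 mid [551.  108.1 140. ] len 238.0
hood [[587.4, 19.1], [565.9, 203.1]] yaw 0.116 mid [576.6 111.1 176. ] len 185.3
bar [[514.1, 44.6], [500.2, 159.7]] yaw 0.12 mid [507.2 102.2 120. ] len 115.9
slotF [[592.1, 59.3], [578.6, 166.0]] yaw 0.126 mid [585.3 112.6 176. ] len 107.5
slotR [[661.5, 67.5], [648.6, 174.4]] yaw 0.12 mid [655.1 121.  176. ] len 107.7
red front [[591.1, 86.1], [589.5, 99.1]] yaw 0.125 mid [590.3  92.6 207. ] len 13.1
red rear [[616.3, 89.8], [614.7, 102.8]] yaw 0.123 mid [615.5  96.3 207. ] len 13.2
redmid [[590.3, 92.6], [615.4, 96.4]] yaw -1.42 mid [602.9  94.5 207. ] len 25.4
```

```bash
cat >> h.py <<'E'
def loc():
    o=ctrl.get_obs(); c,s=np.cos(.12),np.sin(.12); d=o["ee_pos"]-[650.5,120,0]; f=o["ft_force"]
    R=Ro.from_rotvec(o["orientation"]).as_matrix()
    print("t",round(float(o["t"]),2),"unit xyz",np.round([c*d[0]+s*d[1],-s*d[0]+c*d[1],d[2]],1),"Fu",np.round([c*f[0]+s*f[1],-s*f[0]+c*f[1],f[2]],1),"w",round(float(o["width"]),1),"tilt",R[:2,2].round(3),"yaw",round(float(np.arctan2(R[1,0],R[0,0])),3))
E
python3 -m handwheel '[[[-0.014,0.005,0],[6,6,10],0],[[0,0,0],[6,0,15],0],[[0,0,0],[0,0,15],0],[[0,0,0],[0,0,15],0],[[0,0,0],[0,0,15],0],[[0,0,0],[0,0,15],0],[[0,0,0],[0,0,10],0],[[0,0,0],[0,0,5],0],[[0,0,0],[0,0,0],0],[[0,0,0],[0,0,0],0]]'
python3 -c "
from h import *
loc()
im=ctrl.get_image('wrist'); save(im,'w2')"
```

```text
t: 5.08
ee_pos: [611.1, 53.5, 189.7]
orientation: [2.075, 2.351, 0.008]
ft_force: [0.2, -0.3, -0.1]
width: 0.1
t 5.08 unit xyz [-47.1 -61.3 189.7] Fu [ 0.1 -0.3 -0.1] w 0.1 tilt [0.008 0.   ] yaw 1.695
```

View pics/w2.png

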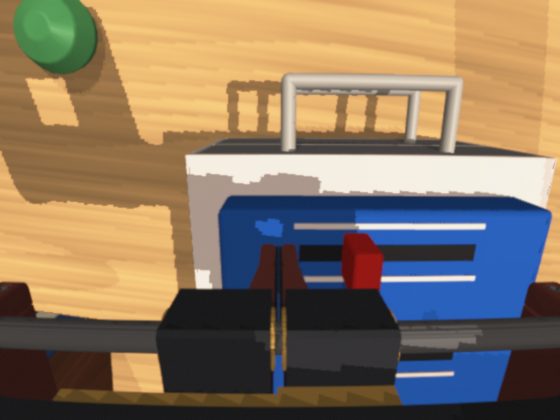

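The closed fingers stand to the right of the red tab, at about (278,250) against its right face at column 343. I'll approach gently and then feel.

```bash
python3 -m handwheel '[[[0,0,0],[5,-3,0],0],[[0,0,0],[5,0,0],0],[[0,0,0],[2,0,0],0],[[0,0,0],[1,0,0],0],[[0,0,0],[1,0,0],0],[[0,0,0],[1,0,0],0],[[0,0,0],[1,0,0],0],[[0,0,0],[1,0,0],0],[[0,0,0],[1,0,0],0],[[0,0,0],[0,0,0],0]]'
python3 -c "
from h import *
loc()"
```

```text
t: 5.97
ee_pos: [607.3, 73.4, 193.7]
orientation: [2.072, 2.348, 0.016]
ft_force: [0.7, -0.5, 0.2]
width: 0.6
t 5.97 unit xyz [-48.4 -41.1 193.7] Fu [ 0.6 -0.6  0.2] w 0.6 tilt [0.014 0.001] yaw 1.696
```

```bash
python3 -m handwheel '[[[0,0.008,0],[1,0,1],0],[[0,0,0],[1,0,1],0],[[0,0,0],[0.5,0,1],0],[[0,0,0],[0.5,0,1],0],[[0,0,0],[0.5,0,0],0],[[0,0,0],[0.5,0,0],0],[[0,0,0],[0,0,0],0],[[0,0,0],[0,0,0],0],[[0,0,0],[0,0,0],0],[[0,0,0],[0,0,0],0]]'
python3 -c "
from h import *
loc()"
```

```text
t: 6.8
ee_pos: [606.7, 77.5, 188.8]
orientation: [2.077, 2.353, 0.024]
ft_force: [-0.1, 0.1, -0.3]
width: 0.2
t 6.8 unit xyz [-48.6 -36.9 188.8] Fu [-0.1  0.1 -0.3] w 0.2 tilt [0.013 0.009] yaw 1.695
```

```bash
python3 -m handwheel '[[[0,0,0],[0.5,0,-0.5],0],[[0,0,0],[0.5,0,-0.5],0],[[0,0,0],[0.5,0,-0.5],0],[[0,0,0],[0.5,0,0],0],[[0,0,0],[0.5,0,0],0],[[0,0,0],[0.5,0,0],0],[[0,0,0],[0.5,0,0],0],[[0,0,0],[0.5,0,0],0],[[0,0,0],[0.5,0,0],0],[[0,0,0],[0.5,0,0],0]]'
python3 -c "
from h import *
loc()
im=ctrl.get_image('wrist'); save(im,'w3')"
```

```text
t: 7.63
ee_pos: [606.2, 81.5, 190.5]
orientation: [2.076, 2.352, 0.022]
ft_force: [1.2, -2.4, 0.1]
width: 0.4
t 7.63 unit xyz [-48.6 -33.  190.5] Fu [ 0.9 -2.5  0.1] w 0.4 tilt [0.013 0.007] yaw 1.695
```

View pics/w3.png

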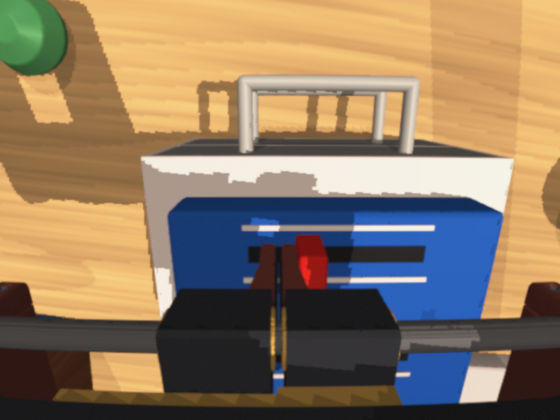

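Contact: friction is about 2.5 N and the picture shows the fingertip at the tab's right face, column 298. Going on in small steps.

```bash
python3 -m handwheel '[[[0,0,0],[0.5,0,0],0],[[0,0,0],[0.5,0,0],0],[[0,0,0],[0.5,0,0],0],[[0,0,0],[0.5,0,0],0],[[0,0,0],[0.5,0,0],0],[[0,0,0],[0.5,0,0],0],[[0,0,0],[0.5,0,0],0],[[0,0,0],[0.5,0,0],0],[[0,0,0],[0,0,0],0],[[0,0,0],[0,0,0],0]]'
python3 -c "
from h import *
loc()"
```

```text
t: 8.52
ee_pos: [605.6, 86.1, 190.5]
orientation: [2.076, 2.352, 0.022]
ft_force: [0.0, -2.3, 0.4]
width: 0.6
t 8.52 unit xyz [-48.6 -28.3 190.5] Fu [-0.2 -2.3  0.4] w 0.6 tilt [0.013 0.007] yaw 1.695
```

```bash
python3 -m handwheel '[[[0,0,0],[0.5,0,0],0],[[0,0,0],[0.5,0,0],0],[[0,0,0],[0.5,0,0],0],[[0,0,0],[0.5,0,0],0],[[0,0,0],[0.5,0,0],0],[[0,0,0],[0.5,0,0],0],[[0,0,0],[0,0,0],0],[[0,0,0],[0,0,0],0],[[0,0,0],[0,0,0],0],[[0,0,0],[0,0,0],0]]'
python3 -c "
from h import *
loc()"
```

```text
t: 9.35
ee_pos: [605.2, 89.4, 190.5]
orientation: [2.076, 2.352, 0.022]
ft_force: [0.3, -1.8, -0.2]
width: 0.5
t 9.35 unit xyz [-48.6 -25.  190.5] Fu [ 0.1 -1.8 -0.2] w 0.5 tilt [0.013 0.007] yaw 1.695
```

Red moved more than 8 mm with only friction on it, so red is the free catch. Carrying on.

```bash
python3 -m handwheel '[[[0,0,0],[1,0,0],0],[[0,0,0],[1,0,0],0],[[0,0,0],[1,0,0],0],[[0,0,0],[1,0,0],0],[[0,0,0],[1,0,0],0],[[0,0,0],[1,0,0],0],[[0,0,0],[1,0,0],0],[[0,0,0],[1,0,0],0],[[0,0,0],[1,0,0],0],[[0,0,0],[1,0,0],0]]'
python3 -c "
from h import *
loc()"
python3 -m handwheel '[[[0,0,0],[1,0,0],0],[[0,0,0],[1,0,0],0],[[0,0,0],[1,0,0],0],[[0,0,0],[1,0,0],0],[[0,0,0],[1,0,0],0],[[0,0,0],[1,0,0],0],[[0,0,0],[1,0,0],0],[[0,0,0],[1,0,0],0],[[0,0,0],[1,0,0],0],[[0,0,0],[0,0,0],0]]'
python3 -c "
from h import *
loc()"
```

```text
t: 10.18
ee_pos: [603.9, 99.9, 190.5]
orientation: [2.075, 2.351, 0.022]
ft_force: [0.6, -2.3, -0.4]
width: 0.3
t 10.18 unit xyz [-48.7 -14.4 190.5] Fu [ 0.3 -2.3 -0.4] w 0.3 tilt [0.013 0.007] yaw 1.695
t: 11.02
ee_pos: [602.6, 110.3, 190.6]
orientation: [2.076, 2.352, 0.022]
ft_force: [-0.5, -1.4, -0.4]
width: 0.6
t 11.02 unit xyz [-48.7  -3.9 190.6] Fu [-0.7 -1.4 -0.4] w 0.6 tilt [0.013 0.007] yaw 1.695
```

```bash
python3 -m handwheel '[[[0,0,0],[0.5,0,0],0],[[0,0,0],[0.5,0,0],0],[[0,0,0],[0.5,0,0],0],[[0,0,0],[0.5,0,0],0],[[0,0,0],[0.5,0,0],0],[[0,0,0],[0.5,0,0],0],[[0,0,0],[0.5,0,0],0],[[0,0,0],[0.5,0,0],0],[[0,0,0],[0.5,0,0],0],[[0,0,0],[0.5,0,0],0]]'
python3 -c "
from h import *
loc()
im=ctrl.get_image('wrist'); save(im,'w4')"
```

```text
t: 11.85
ee_pos: [602.0, 115.7, 190.5]
orientation: [2.076, 2.352, 0.022]
ft_force: [0.8, -2.6, -1.4]
width: 0.5
t 11.85 unit xyz [-48.7   1.5 190.5] Fu [ 0.4 -2.7 -1.4] w 0.5 tilt [0.013 0.007] yaw 1.695
```

View pics/w4.png

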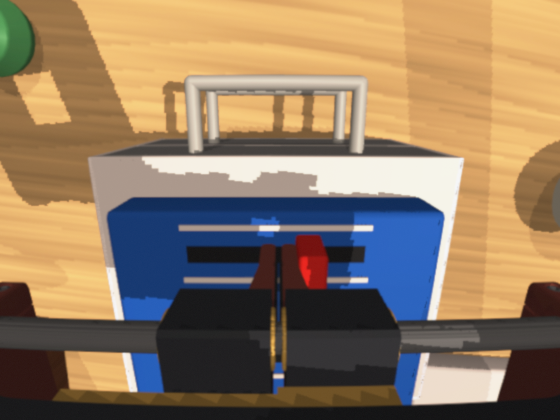

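The red tab goes along with the finger and has moved well down its slot (columns 297–327). I'll go on towards the stop in short bursts.

```bash
python3 -m handwheel '[[[0,0,0],[0.5,0,0],0],[[0,0,0],[0.5,0,0],0],[[0,0,0],[0.5,0,0],0],[[0,0,0],[0.5,0,0],0],[[0,0,0],[0.5,0,0],0],[[0,0,0],[0,0,0],0],[[0,0,0],[0,0,0],0],[[0,0,0],[0,0,0],0],[[0,0,0],[0,0,0],0],[[0,0,0],[0,0,0],0]]'
python3 -c "
from h import *
loc()"
```

```text
t: 12.73
ee_pos: [601.7, 118.3, 190.6]
orientation: [2.075, 2.351, 0.022]
ft_force: [0.3, -3.6, -1.1]
width: 0.5
t 12.73 unit xyz [-48.7   4.2 190.6] Fu [-0.1 -3.6 -1.1] w 0.5 tilt [0.013 0.007] yaw 1.695
```

```bash
python3 -m handwheel '[[[0,0,0],[0.5,0,0],0],[[0,0,0],[0.5,0,0],0],[[0,0,0],[0.5,0,0],0],[[0,0,0],[0,0,0],0],[[0,0,0],[0,0,0],0],[[0,0,0],[0,0,0],0],[[0,0,0],[0,0,0],0],[[0,0,0],[0,0,0],0],[[0,0,0],[0,0,0],0],[[0,0,0],[0,0,0],0]]'
python3 -c "
from h import *
loc()"
```

```text
t: 13.57
ee_pos: [601.6, 118.9, 190.6]
orientation: [2.075, 2.351, 0.02]
ft_force: [2.4, -3.7, -1.0]
width: 0.6
t 13.57 unit xyz [-48.7   4.7 190.6] Fu [ 1.9 -3.9 -1. ] w 0.6 tilt [0.013 0.005] yaw 1.695
```

The slope has changed: the tool made only 0.6 mm of the commanded 1.5 mm, so red is on its stop. I'll press a little harder and end the call while pushing.

```bash
python3 -m handwheel '[[[0,0,0],[0,0,0],0],[[0,0,0],[0,0,0],0],[[0,0,0],[0,0,0],0],[[0,0,0],[0,0,0],0],[[0,0,0],[0.5,0,0],0],[[0,0,0],[0.5,0,0],0],[[0,0,0],[0.5,0,0],0],[[0,0,0],[0.5,0,0],0],[[0,0,0],[0.5,0,0],0],[[0,0,0],[0.5,0,0],0]]'
python3 -c "
from h import *
loc()"
```

```text
t: 14.4
ee_pos: [601.6, 119.2, 190.6]
orientation: [2.072, 2.349, 0.015]
ft_force: [0.5, -6.1, -0.2]
width: 0.6
t 14.4 unit xyz [-48.7   5.1 190.6] Fu [-0.2 -6.2 -0.2] w 0.6 tilt [0.014 0.001] yaw 1.696
```

```bash
python3 -m handwheel '[[[0,0,0],[0.5,0,0],0],[[0,0,0],[0.5,0,0],0],[[0,0,0],[0.5,0,0],0],[[0,0,0],[0.5,0,0],0],[[0,0,0],[0.8,0,0],0],[[0,0,0],[0.8,0,0],0],[[0,0,0],[0.8,0,0],0],[[0,0,0],[0.8,0,0],0],[[0,0,0],[0.8,0,0],0],[[0,0,0],[0.8,0,0],0]]'
python3 -c "
from h import *
loc()"
```

```text
t: 15.23
ee_pos: [601.5, 119.5, 190.7]
orientation: [2.066, 2.343, 0.004]
ft_force: [1.1, -7.3, 0.6]
width: 0.7
t 15.23 unit xyz [-48.7   5.4 190.7] Fu [ 0.2 -7.4  0.6] w 0.7 tilt [ 0.015 -0.01 ] yaw 1.696
```

```bash
python3 -m handwheel '[[[0,0,0],[0.8,0,0],0],[[0,0,0],[0.8,0,0],0],[[0,0,0],[1,0,0],0],[[0,0,0],[1,0,0],0],[[0,0,0],[1.2,0,0],0],[[0,0,0],[1.2,0,0],0],[[0,0,0],[1.2,0,0],0],[[0,0,0],[1.2,0,0],0],[[0,0,0],[1.2,0,0],0],[[0,0,0],[1.2,0,0],0]]'
python3 -c "
from h import *
loc()"
```

```text
t: 16.07
ee_pos: [601.5, 119.9, 190.9]
orientation: [2.057, 2.335, -0.015]
ft_force: [1.5, -9.3, -0.2]
width: 0.3
t 16.07 unit xyz [-48.7   5.7 190.9] Fu [ 0.3 -9.4 -0.2] w 0.3 tilt [ 0.016 -0.027] yaw 1.697
```

Red's stop bore about 9.4 N at the tool. Now I'll ease off, lift, and go to the right of the yellow tab.

```bash
python3 -m handwheel '[[[0,0,0],[-2,0,0],0],[[0,0,0],[-8,0,0],0],[[0,0.03,0],[-10,0,-10],0],[[0,0,0],[0,0,-20],0],[[0,0,0],[0,0,-20],0],[[0,0,0],[-12,10,0],0],[[0,0,0],[-15,20,0],0],[[0,0,0],[-15,20,0],0],[[0,0,0],[0,15,0],0],[[0,0,0],[0,0,0],0]]'
python3 -c "
from h import *
loc();to([0,0,0],1.691)
im=ctrl.get_image('wrist'); save(im,'w5')"
```

```text
t: 16.9
ee_pos: [675.7, 65.1, 243.1]
orientation: [-2.074, -2.359, -0.026]
ft_force: [-0.7, 0.6, 0.3]
width: 0.5
t 16.9 unit xyz [ 18.4 -57.5 243.1] Fu [-0.6  0.7  0.3] w 0.5 tilt [0.011 0.012] yaw 1.699
pos [675.7  65.1 243.1] toolshift [  19.4 -681.4  235. ] F [-0.7  0.6  0.3] t 16.9 toolx yaw 1.699 tilt z [ 0.011  0.012 -1.   ]
turn [ 0.012 -0.011  0.008]
```

View pics/w5.png

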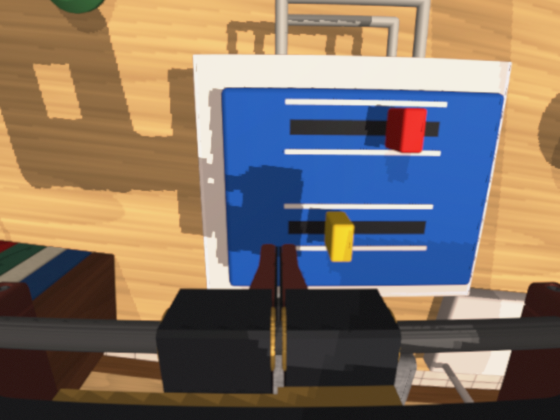

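Red stays at the left, at (406,130). Yellow is at (340,237), still at its start. I'll descend and approach.

```bash
python3 -m handwheel '[[[0.012,-0.011,0],[2,1,10],0],[[0,0,0],[2,0,15],0],[[0,0,0],[0,0,13],0],[[0,0,0],[0,0,10],0],[[0,0,0],[0,0,3],0],[[0,0,0],[3,0,0],0],[[0,0,0],[3,0,0],0],[[0,0,0],[3,0,0],0],[[0,0,0],[2,0,0],0],[[0,0,0],[0,0,0],0]]'
python3 -c "
from h import *
loc()"
```

```text
t: 17.78
ee_pos: [669.2, 81.9, 185.8]
orientation: [-2.07, -2.358, 0.011]
ft_force: [0.6, -0.3, 0.9]
width: 0.1
t 17.78 unit xyz [ 14.  -40.  185.8] Fu [ 0.5 -0.3  0.9] w 0.1 tilt [-0.008 -0.003] yaw 1.701
```

```bash
python3 -m handwheel '[[[0,0,0],[0,2,-2],0],[[0,0,0],[0,2,-2],0],[[0,0,0],[0.5,1,0],0],[[0,0,0],[0.5,0,0],0],[[0,0,0],[0.5,0,0],0],[[0,0,0],[0.5,0,0],0],[[0,0,0],[0.5,0,0],0],[[0,0,0],[0.5,0,0],0],[[0,0,0],[0,0,0],0],[[0,0,0],[0,0,0],0]]'
python3 -c "
from h import *
loc()"
```

```text
t: 18.62
ee_pos: [674.6, 86.6, 191.3]
orientation: [-2.07, -2.359, 0.009]
ft_force: [0.5, 0.3, 0.6]
width: 0.1
t 18.62 unit xyz [ 19.9 -36.1 191.3] Fu [0.5 0.2 0.6] w 0.1 tilt [-0.006 -0.002] yaw 1.701
```

```bash
python3 -m handwheel '[[[0,0,0],[0.6,0,0],0],[[0,0,0],[0.6,0,0],0],[[0,0,0],[0.6,0,0],0],[[0,0,0],[0.6,0,0],0],[[0,0,0],[0.6,0,0],0],[[0,0,0],[0.6,0,0],0],[[0,0,0],[0.6,0,0],0],[[0,0,0],[0.6,0,0],0],[[0,0,0],[0.6,0,0],0],[[0,0,0],[0.6,0,0],0]]'
python3 -c "
from h import *
loc()"
python3 -m handwheel '[[[0,0,0],[0.5,0,0],0],[[0,0,0],[0.5,0,0],0],[[0,0,0],[0.5,0,0],0],[[0,0,0],[0.5,0,0],0],[[0,0,0],[0.5,0,0],0],[[0,0,0],[0.5,0,0],0],[[0,0,0],[0.5,0,0],0],[[0,0,0],[0.5,0,0],0],[[0,0,0],[0,0,0],0],[[0,0,0],[0,0,0],0]]'
python3 -c "
from h import *
loc()"
```

```text
t: 19.45
ee_pos: [673.8, 91.5, 191.2]
orientation: [-2.071, -2.359, 0.011]
ft_force: [-0.0, -2.1, 0.3]
width: 0.5
t 19.45 unit xyz [ 19.8 -31.1 191.2] Fu [-0.3 -2.1  0.3] w 0.5 tilt [-0.006 -0.004] yaw 1.701
t: 20.28
ee_pos: [673.3, 95.8, 191.2]
orientation: [-2.071, -2.36, 0.011]
ft_force: [-0.4, -1.9, -0.3]
width: 0.2
t 20.28 unit xyz [ 19.7 -26.7 191.2] Fu [-0.6 -1.8 -0.3] w 0.2 tilt [-0.006 -0.004] yaw 1.701
```

```bash
python3 -m handwheel '[[[0,0,0],[0.5,0,0],0],[[0,0,0],[0.5,0,0],0],[[0,0,0],[0.5,0,0],0],[[0,0,0],[0.5,0,0],0],[[0,0,0],[0.5,0,0],0],[[0,0,0],[0.5,0,0],0],[[0,0,0],[0.5,0,0],0],[[0,0,0],[0.5,0,0],0],[[0,0,0],[0.5,0,0],0],[[0,0,0],[0.5,0,0],0]]'
python3 -c "
from h import *
loc()"
```

```text
t: 21.12
ee_pos: [672.7, 101.2, 191.2]
orientation: [-2.071, -2.36, 0.011]
ft_force: [0.1, -2.4, -0.3]
width: 0.4
t 21.12 unit xyz [ 19.7 -21.3 191.2] Fu [-0.2 -2.4 -0.3] w 0.4 tilt [-0.006 -0.004] yaw 1.701
```

Yellow is well past any block with only friction on it. On to about tool y = −2.

```bash
python3 -m handwheel '[[[0,0,0],[1,0,0],0],[[0,0,0],[1,0,0],0],[[0,0,0],[1,0,0],0],[[0,0,0],[1,0,0],0],[[0,0,0],[1,0,0],0],[[0,0,0],[1,0,0],0],[[0,0,0],[1,0,0],0],[[0,0,0],[1,0,0],0],[[0,0,0],[1,0,0],0],[[0,0,0],[1,0,0],0]]'
python3 -c "
from h import *
loc()"
python3 -m handwheel '[[[0,0,0],[1,0,0],0],[[0,0,0],[1,0,0],0],[[0,0,0],[1,0,0],0],[[0,0,0],[1,0,0],0],[[0,0,0],[1,0,0],0],[[0,0,0],[1,0,0],0],[[0,0,0],[0.5,0,0],0],[[0,0,0],[0.5,0,0],0],[[0,0,0],[0.5,0,0],0],[[0,0,0],[0,0,0],0]]'
python3 -c "
from h import *
loc()"
```

```text
t: 21.95
ee_pos: [671.3, 112.1, 191.2]
orientation: [-2.072, -2.36, 0.011]
ft_force: [1.0, -2.0, -0.6]
width: 0.4
t 21.95 unit xyz [ 19.7 -10.4 191.2] Fu [ 0.7 -2.1 -0.6] w 0.4 tilt [-0.006 -0.004] yaw 1.701
t: 22.78
ee_pos: [670.2, 120.7, 191.2]
orientation: [-2.071, -2.36, 0.011]
ft_force: [0.1, -1.6, 0.3]
width: 0.6
t 22.78 unit xyz [ 19.7  -1.6 191.2] Fu [-0.1 -1.6  0.3] w 0.6 tilt [-0.006 -0.004] yaw 1.701
```

```bash
python3 -m handwheel '[[[0,0,0],[0.5,0,0],0],[[0,0,0],[0.5,0,0],0],[[0,0,0],[0.5,0,0],0],[[0,0,0],[0.5,0,0],0],[[0,0,0],[0.5,0,0],0],[[0,0,0],[0.5,0,0],0],[[0,0,0],[0.5,0,0],0],[[0,0,0],[0.5,0,0],0],[[0,0,0],[0.5,0,0],0],[[0,0,0],[0.5,0,0],0]]'
python3 -c "
from h import *
loc()"
```

```text
t: 23.62
ee_pos: [669.6, 126.0, 191.2]
orientation: [-2.072, -2.36, 0.011]
ft_force: [0.1, -2.3, -0.8]
width: 0.2
t 23.62 unit xyz [ 19.7   3.7 191.2] Fu [-0.2 -2.3 -0.8] w 0.2 tilt [-0.006 -0.004] yaw 1.701
```

```bash
python3 -m handwheel '[[[0,0,0],[0.5,0,0],0],[[0,0,0],[0.5,0,0],0],[[0,0,0],[0.5,0,0],0],[[0,0,0],[0.5,0,0],0],[[0,0,0],[0.5,0,0],0],[[0,0,0],[0.5,0,0],0],[[0,0,0],[0.5,0,0],0],[[0,0,0],[0.5,0,0],0],[[0,0,0],[0.5,0,0],0],[[0,0,0],[0.5,0,0],0]]'
python3 -c "
from h import *
loc()"
```

```text
t: 24.45
ee_pos: [669.2, 129.3, 191.3]
orientation: [2.072, 2.36, -0.014]
ft_force: [0.8, -4.4, 0.4]
width: 0.8
t 24.45 unit xyz [ 19.7   7.  191.3] Fu [ 0.2 -4.5  0.4] w 0.8 tilt [-0.005 -0.007] yaw 1.701
```

```bash
python3 -m handwheel '[[[0,0,0],[0.5,0,0],0],[[0,0,0],[0.5,0,0],0],[[0,0,0],[0.5,0,0],0],[[0,0,0],[0.5,0,0],0],[[0,0,0],[0.8,0,0],0],[[0,0,0],[0.8,0,0],0],[[0,0,0],[0.8,0,0],0],[[0,0,0],[0.8,0,0],0],[[0,0,0],[0.8,0,0],0],[[0,0,0],[0.8,0,0],0]]'
python3 -c "
from h import *
loc()"
```

```text
t: 25.28
ee_pos: [669.1, 129.6, 191.3]
orientation: [2.069, 2.354, -0.025]
ft_force: [1.0, -6.3, 0.8]
width: 0.5
t 25.28 unit xyz [ 19.6   7.3 191.3] Fu [ 0.2 -6.4  0.8] w 0.5 tilt [-0.005 -0.017] yaw 1.699
```

```bash
python3 -m handwheel '[[[0,0,0],[0.8,0,0],0],[[0,0,0],[0.8,0,0],0],[[0,0,0],[1,0,0],0],[[0,0,0],[1,0,0],0],[[0,0,0],[1,0,0],0],[[0,0,0],[1,0,0],0],[[0,0,0],[1.2,0,0],0],[[0,0,0],[1.2,0,0],0],[[0,0,0],[1.2,0,0],0],[[0,0,0],[1.2,0,0],0]]'
python3 -c "
from h import *
loc()"
```

```text
t: 26.12
ee_pos: [669.1, 129.9, 191.5]
orientation: [2.064, 2.344, -0.041]
ft_force: [0.9, -8.6, 0.3]
width: 0.4
t 26.12 unit xyz [ 19.6   7.6 191.5] Fu [-0.1 -8.6  0.3] w 0.4 tilt [-0.004 -0.032] yaw 1.698
```

```bash
python3 -m handwheel '[[[0,0,0],[1.2,0,0],0],[[0,0,0],[1.2,0,0],0],[[0,0,0],[1.2,0,0],0],[[0,0,0],[1.3,0,0],0],[[0,0,0],[1.3,0,0],0],[[0,0,0],[1.3,0,0],0],[[0,0,0],[1.3,0,0],0],[[0,0,0],[1.4,0,0],0],[[0,0,0],[1.4,0,0],0],[[0,0,0],[1.4,0,0],0]]'
python3 -c "
from h import *
loc()"
```

```text
t: 26.95
ee_pos: [669.0, 129.9, 191.7]
orientation: [2.057, 2.332, -0.062]
ft_force: [1.2, -8.7, 2.4]
width: 0.5
t 26.95 unit xyz [ 19.6   7.6 191.7] Fu [ 0.1 -8.8  2.4] w 0.5 tilt [-0.002 -0.051] yaw 1.696
```

```bash
python3 -m handwheel '[[[0,0,0],[-3,0,0],0],[[0,0,0],[-8,0,0],0],[[0,0.05,0],[-10,0,-10],0],[[0,0,0],[0,0,-20],0],[[0,0,0],[0,0,-25],0],[[0,0,0],[4,-25,0],0],[[0,0,0],[4,-30,0],0],[[0,0,0],[4,-30,0],0],[[0,0,0],[0,-25,0],0],[[0,0,0],[0,0,0],0]]'
python3 -c "
from h import *
loc();to([0,0,0],1.691)
im=ctrl.get_image('wrist'); save(im,'w6')
im=ctrl.get_image('scene'); save(im,'s6')"
```

```text
t: 27.78
ee_pos: [557.0, 109.2, 250.0]
orientation: [-2.068, -2.342, -0.002]
ft_force: [0.4, 0.4, 0.5]
width: 0.5
t 27.78 unit xyz [-94.1   0.5 250. ] Fu [0.4 0.3 0.5] w 0.5 tilt [-0.012  0.012] yaw 1.695
pos [557.  109.2 250. ] toolshift [ -42.8 -563.7  255.1] F [0.4 0.4 0.5] t 27.78 toolx yaw 1.695 tilt z [-0.012  0.012 -1.   ]
turn [-0.01  -0.013  0.004]
```

View pics/w6.png

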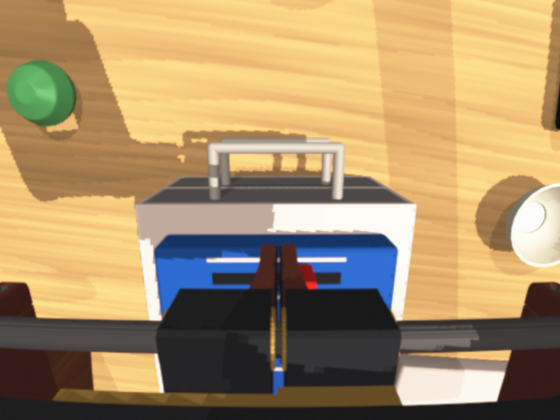

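View pics/s6.png

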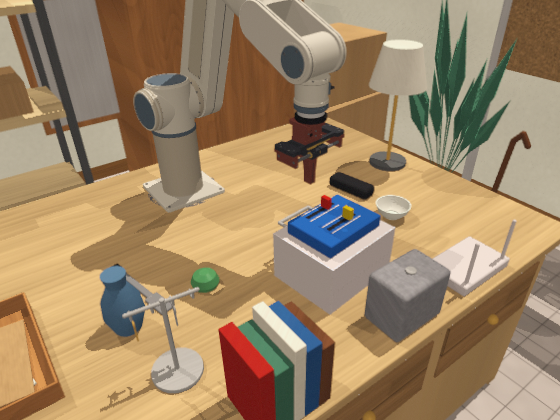

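Both tabs are at the left: red at (326,202) and yellow at (347,212) in the scene picture. Next I'll check the bar position in the wrist picture, where it runs from (210,148) to (343,147).

```bash
python3 - <<'E'
from h import *
im=ctrl.get_image('wrist')
def u(a):
    c,s=np.cos(.12),np.sin(.12); d=a-[650.5,120,0]; return np.c_[c*d[:,0]+s*d[:,1],-s*d[:,0]+c*d[:,1],d[:,2]].round(1)
print(u(onz(im,[[210,148],[343,147]],118))); print(u(onz(im,[[138,205],[414,204]],140)))
E
python3 -m handwheel '[[[-0.01,-0.013,0],[0,-10,0],0],[[0,0,0],[0,-10,0],0],[[0,0,0],[0,-6,0],0],[[0,0,0],[0,0,15],0],[[0,0,0],[0,0,15],0],[[0,0,0],[0,0,15],0],[[0,0,0],[0,0,15],0],[[0,0,0],[0,0,15],0],[[0,0,0],[0,0,0],0],[[0,0,0],[0,0,0],0]]'
python3 -c "
from h import *
loc()
im=ctrl.get_image('wrist'); save(im,'w7')"
```

```text
[[-140.4  -57.9  118. ]
 [-141.5   58.2  118. ]]
[[ -95.  -117.5  140. ]
 [ -95.8  117.6  140. ]]
t: 28.77
ee_pos: [543.7, 107.8, 173.7]
orientation: [2.078, 2.35, 0.017]
ft_force: [0.3, -0.4, 0.5]
width: 0.6
t 28.77 unit xyz [-107.5    0.6  173.7] Fu [ 0.3 -0.4  0.5] w 0.6 tilt [0.01  0.005] yaw 1.693
```

View pics/w7.png

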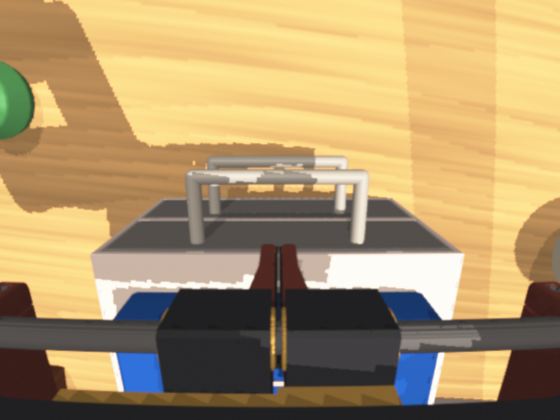

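The tip is still over the unit's front edge, around (280,250). I need to go 11 mm more to the front before descending.

```bash
python3 -m handwheel '[[[0.005,0.01,0],[0,-4,0],0],[[0,0,0],[0,-4,0],0],[[0,0,0],[0,-3,0],0],[[0,0,0],[0,0,5],0],[[0,0,0],[0,0,5],0],[[0,0,0],[0,0,5],0],[[0,0,0],[0,0,0],0],[[0,0,0],[0,0,0],0],[[0,0,0],[0,0,0],0],[[0,0,0],[0,0,0],0]]'
python3 -c "
from h import *
loc()
im=ctrl.get_image('wrist'); save(im,'w8')"
```

```text
t: 29.65
ee_pos: [533.7, 106.9, 160.7]
orientation: [-2.078, -2.35, -0.029]
ft_force: [-0.6, -0.8, 0.3]
width: 0.5
t 29.65 unit xyz [-117.5    0.9  160.7] Fu [-0.7 -0.7  0.3] w 0.5 tilt [0.009 0.017] yaw 1.694
```

View pics/w8.png

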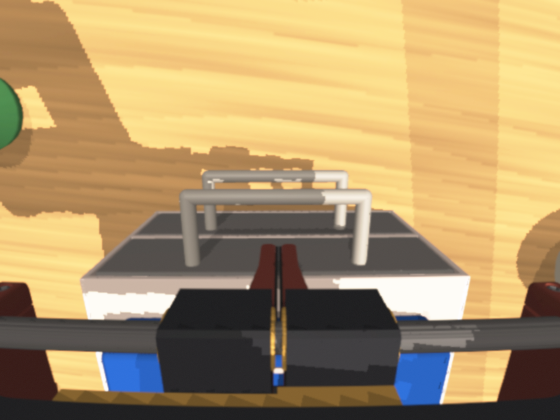

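The tip is now in front of the unit's edge (tip row 247, edge row 275) and behind the bar. Descending into the gap.

```bash
python3 -m handwheel '[[[0,-0.015,0],[0,-0.5,5],0],[[0,0,0],[0,0,5],0],[[0,0,0],[0,0,5],0],[[0,0,0],[0,0,5],0],[[0,0,0],[0,0,5],0],[[0,0,0],[0,0,0],0],[[0,0,0],[0,0,0],0],[[0,0,0],[0,0,0],0],[[0,0,0],[0,0,0],0],[[0,0,0],[0,0,0],0]]'
python3 -c "
from h import *
loc()"
```

```text
t: 30.53
ee_pos: [533.4, 107.0, 132.5]
orientation: [2.076, 2.348, 0.011]
ft_force: [-0.4, -0.1, 0.5]
width: 0.4
t 30.53 unit xyz [-117.8    1.1  132.5] Fu [-0.4 -0.   0.5] w 0.4 tilt [0.01 0.  ] yaw 1.694
```

```bash
python3 -m handwheel '[[[0,0,0],[0,0,4],0],[[0,0,0],[0,0,4],0],[[0,0,0],[0,0,4],0],[[0,0,0],[0,0,4],0],[[0,0,0],[0,0,2],0],[[0,0,0],[0,0,0],0],[[0,0,0],[0,0,0],0],[[0,0,0],[0,0,0],0],[[0,0,0],[0,0,0],0],[[0,0,0],[0,0,0],0]]'
python3 -c "
from h import *
loc()
im=ctrl.get_image('side'); save(im,'d9')
im=ctrl.get_image('wrist'); save(im,'w9')"
```

```text
t: 31.37
ee_pos: [533.9, 106.9, 112.8]
orientation: [2.076, 2.347, 0.012]
ft_force: [-0.0, 0.0, 0.1]
width: 0.3
t 31.37 unit xyz [-117.3    1.   112.8] Fu [-0.   0.   0.1] w 0.3 tilt [0.011 0.   ] yaw 1.693
```

View pics/w9.png

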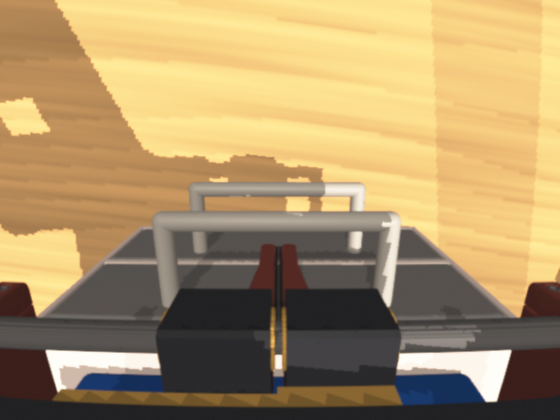

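The finger stands between the bar (row 220) and the drawer face. I'll pull gently.

```bash
python3 -m handwheel '[[[0,0,0],[0,-2,0],0],[[0,0,0],[0,-2,0],0],[[0,0,0],[0,-1,0],0],[[0,0,0],[0,-1,0],0],[[0,0,0],[0,-1,0],0],[[0,0,0],[0,-1,0],0],[[0,0,0],[0,-1,0],0],[[0,0,0],[0,-1,0],0],[[0,0,0],[0,-1,0],0],[[0,0,0],[0,-1,0],0]]'
python3 -c "
from h import *
loc()"
```

```text
t: 32.3
ee_pos: [521.3, 105.4, 113.3]
orientation: [2.075, 2.347, 0.014]
ft_force: [1.6, -0.3, -1.9]
width: 0.1
t 32.3 unit xyz [-130.     1.   113.3] Fu [ 1.6 -0.5 -1.9] w 0.1 tilt [0.013 0.001] yaw 1.694
```

```bash
python3 -m handwheel '[[[0,0,0],[0,-1,0],0],[[0,0,0],[0,-1,0],0],[[0,0,0],[0,-1,0],0],[[0,0,0],[0,-1,0],0],[[0,0,0],[0,-1,0],0],[[0,0,0],[0,-1,0],0],[[0,0,0],[0,-1,0],0],[[0,0,0],[0,-1,0],0],[[0,0,0],[0,-1,0],0],[[0,0,0],[0,-1,0],0]]'
python3 -c "
from h import *
loc()
im=ctrl.get_image('wrist'); save(im,'w10')"
```

```text
t: 33.13
ee_pos: [511.9, 104.3, 113.3]
orientation: [2.074, 2.345, 0.018]
ft_force: [1.8, -0.1, -0.0]
width: 0.5
t 33.13 unit xyz [-139.5    1.   113.3] Fu [ 1.8 -0.3 -0. ] w 0.5 tilt [0.016 0.001] yaw 1.693
```

View pics/w10.png

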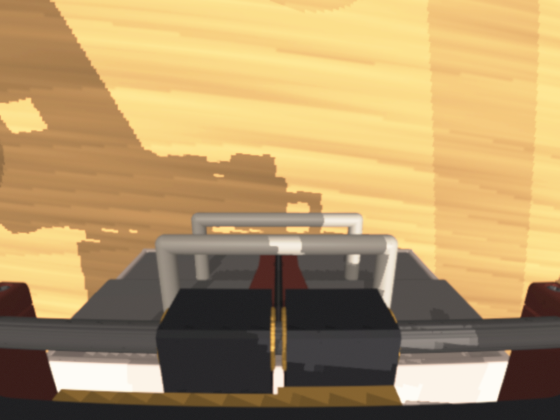

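The drawer follows with about 2 N, so it is unlocked. Pulling further.

```bash
python3 -m handwheel '[[[0,0,0],[0,-2,0],0],[[0,0,0],[0,-2,0],0],[[0,0,0],[0,-2,0],0],[[0,0,0],[0,-2,0],0],[[0,0,0],[0,-2,0],0],[[0,0,0],[0,-2,0],0],[[0,0,0],[0,-2,0],0],[[0,0,0],[0,-2,0],0],[[0,0,0],[0,-2,0],0],[[0,0,0],[0,-2,0],0]]'
python3 -c "
from h import *
loc()"
python3 -m handwheel '[[[0,0,0],[0,-2,0],0],[[0,0,0],[0,-2,0],0],[[0,0,0],[0,-2,0],0],[[0,0,0],[0,-2,0],0],[[0,0,0],[0,-2,0],0],[[0,0,0],[0,-2,0],0],[[0,0,0],[0,-2,0],0],[[0,0,0],[0,-2,0],0],[[0,0,0],[0,-2,0],0],[[0,0,0],[0,-2,0],0]]'
python3 -c "
from h import *
loc()"
```

```text
t: 34.02
ee_pos: [490.3, 101.6, 113.4]
orientation: [2.073, 2.345, 0.019]
ft_force: [1.7, -0.4, 0.3]
width: 0.5
t 34.02 unit xyz [-161.2    0.9  113.4] Fu [ 1.7 -0.6  0.3] w 0.5 tilt [0.017 0.001] yaw 1.693
t: 34.85
ee_pos: [468.6, 99.0, 113.4]
orientation: [2.073, 2.344, 0.02]
ft_force: [2.6, -0.0, 0.5]
width: 0.4
t 34.85 unit xyz [-183.1    0.9  113.4] Fu [ 2.5 -0.3  0.5] w 0.4 tilt [0.018 0.002] yaw 1.693
```

```bash
python3 -m handwheel '[[[0,0,0],[0,-2,0],0],[[0,0,0],[0,-2,0],0],[[0,0,0],[0,-2,0],0],[[0,0,0],[0,-2,0],0],[[0,0,0],[0,-1,0],0],[[0,0,0],[0,0,0],0],[[0,0,0],[0,3,0],0],[[0,0,0],[0,4,0],0],[[0,0,0],[0,2,0],0],[[0,0,0],[0,0,0],0]]'
python3 -c "
from h import *
loc()
im=ctrl.get_image('wrist'); save(im,'w11')"
```

```text
t: 35.68
ee_pos: [466.5, 98.7, 112.9]
orientation: [2.074, 2.346, 0.016]
ft_force: [-1.4, 0.5, 0.3]
width: 0.4
t 35.68 unit xyz [-185.2    0.9  112.9] Fu [-1.3  0.6  0.3] w 0.4 tilt [0.014 0.001] yaw 1.694
```

View pics/w11.png

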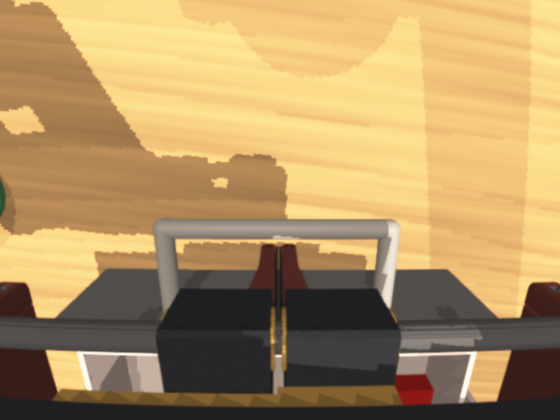

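The drawer is out and the finger is clear of the bar (rows 220–238). Lifting straight up.

```bash
python3 -m handwheel '[[[0,0,0],[0,0,-5],0],[[0,0,0],[0,0,-10],0],[[0,0,0],[0,0,-15],0],[[0,0,0],[0,0,-20],0],[[0,0,0],[0,0,-20],0],[[0,0,0],[0,0,-25],0],[[0,0,0],[0,0,-25],0],[[0,0,0],[0,0,-15],0],[[0,0,0],[0,0,0],0],[[0,0,0],[0,0,0],0]]'
python3 -m handwheel '[[[0,0,0],[25,-8,-10],0],[[0,0,0],[25,-8,-10],0],[[0,0,0],[25,-8,-10],0],[[0,0,0],[25,-8,-5],0],[[0,0,0],[25,-8,0],0],[[0,0,0],[20,-5,0],0],[[0,0,0],[10,0,0],0],[[0,0,0],[0,0,0],0],[[0,0,0],[0,0,0],0],[[0,0,0],[0,0,0],0]]'
python3 - <<'E'
from fit import *
loc()
for c in("scene","side"):
    im=ctrl.get_image(c); save(im,c+"_end")
    v=im["pixels"].copy()
    for q in["top_drawer_handle","lower_drawer_handle"]:
        for d in ctrl.spot_point(im,q)[:2]:
            a=w(im,d["position"]); dd=a-[650.5,120,0]; print(c,q,round(d["score"],2),"unit",np.round([.9928*dd[0]+.1197*dd[1],-.1197*dd[0]+.9928*dd[1],dd[2]]))
    k=proj(im,[[600,110,140]])[0].astype(int); v=v[k[1]-70:k[1]+70,k[0]-90:k[0]+90]
    cv2.imwrite(f"pics/{c}_endc.png",cv2.cvtColor(cv2.resize(v,None,fx=4,fy=4),cv2.COLOR_RGB2BGR))
E
```

```text
t: 36.57
ee_pos: [462.2, 98.2, 259.1]
orientation: [2.075, 2.347, 0.013]
ft_force: [0.2, -1.1, -1.1]
width: 0.4
t: 37.4
ee_pos: [391.7, 249.0, 286.8]
orientation: [2.081, 2.348, -0.006]
ft_force: [1.1, 0.6, -0.2]
width: 0.7
t 37.4 unit xyz [-241.5  159.   286.8] Fu [ 1.2  0.5 -0.2] w 0.7 tilt [ 0.001 -0.006] yaw 1.691
scene top_drawer_handle 0.7 unit [-210.   -1.  120.]
side top_drawer_handle 0.68 unit [-212.    1.  118.]
```

View pics/side_endc.png

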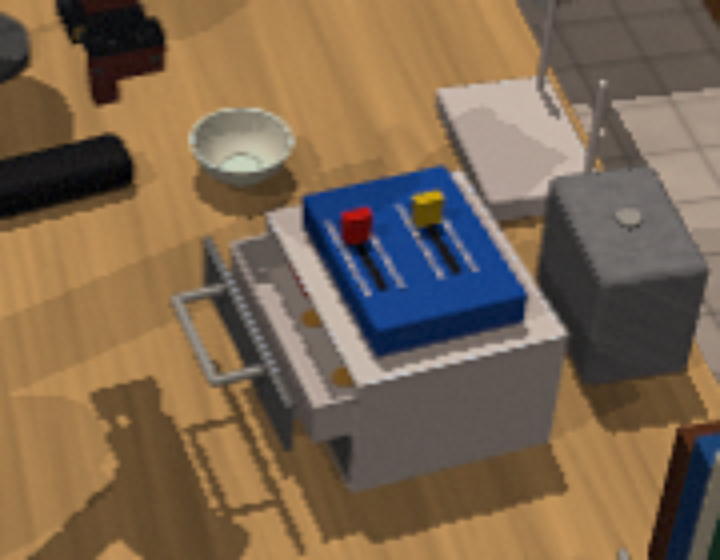

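View pics/scene_end.png

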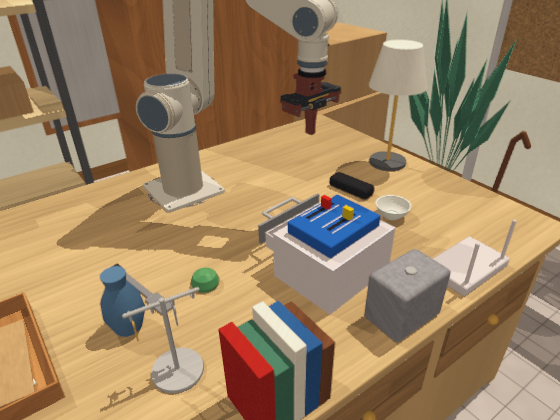

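The drawer is about 65 mm open, both tabs are at the left, and the lower drawer shows no handle standing out. The vase, bowl, case, paperweight and stand are at the same pixels as before.

```bash
python3 -c "
from h import *
print(ctrl.close_job()); loc()"
```

```text
the job is handed in; nothing more can be done
None
the job is handed in; nothing more can be done
```

The top drawer is open by about 65 mm, and the job is handed in at about 37.5 s of robot time; no verdict was reported.

- **Red (front) catch:** it was the free one, sliding with only about 2 N of friction. I pushed it left onto its end stop with a reading of about 9.4 N.
- **Yellow (rear) catch:** I then slid it left the same way, to about 8.8 N. Pushing harder there mostly tilted the tool, so I stopped at the low end of the 8 to 14 N range.
- **Drawer:** I hooked the top handle with the shut fingers and pulled with about 2 N, then backed off the bar and moved clear.

**Last checks:**
- The detections from both cameras put the top handle at x = -210 to -212 in the unit's frame, against -145 when shut.
- Both tabs are at the left in the pictures, and the other things I could see look unmoved. I compared those by eye, not by measurement.
- The final pictures did not show the lower drawer's handle, because the open top drawer hides it. I never touched it, and nothing suggests it moved.
- The readings never came near the 22 N limit: the highest was 9.4 N, though force was read only at the end of each call.

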